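# Lock the lantern into its charging dock

## Task

Put the little cordless lantern back on charge: push its foot down into the slotted charging dock beside it, then twist it a quarter turn clockwise (seen from above) so that it locks, and let go. Do not shift the record weight or the glass tumbler.

Things in the scene. Friction and masses are not known exactly. Their poses are not given: they have to be found in the camera images.
- lantern: Loose lantern, 0.22 kg, 98 mm tall, upright. Steel foot bar 86 (along x) x 12 x 8 mm, its ends are the lugs; steel neck, 36 mm across, to height 30; white drum, 76 mm across, aluminium rims, 30 to 66; on top an upright pale oak carry fin, 50 long (along x, parallel to the lugs), 12 thick (y), 66 to 98: grip it across y. Origin: centre of the underside, z up. Same after a half turn.
- dock: Fixed black box 120 x 120 x 34 mm, chamber floor at 8; aluminium top plate from 26 to 34 with a 56 mm square hole crossed by a 106 x 32 slot along x (10 mm play round the foot). Sprung contact amid, top at 24, needs 4.5 N, at the floor 10 N. Lantern origin 8-17 above the dock's: lugs clear the plate; stops 105 deg clockwise, 25 deg back. Let go, it springs up to 18. Origin: underside centre.
- record_weight: Bystander: loose aluminium record weight, a round puck 76 mm in diameter with a waisted round knob, 60 mm tall in all. Origin: centre of its underside.
- tumbler: Bystander: empty glass tumbler, 76 mm in diameter at the rim, 90 mm tall, standing on a white round coaster 96 mm in diameter and 8 mm thick. Origin: centre of its underside.
Things that resemble listed ones, but are neither listed nor needed, are in the scene too. What is shaped like the lantern but brown, orange or yellow is not meant.

How it is judged:
By the outcome, as a careful person would: the job done as asked, in the order asked, and still so for the second after the job is handed in, with the robot touching nothing.
It also fails if it takes over 42 s, if anything falls off the work surface, if the arm or the gripper's body presses on something with over 40 N, if the wrist force passes 120 N, or if a joint passes its speed limit or range.

## Robot

A 7-joint arm with a two-finger parallel gripper is mounted at the origin on the work surface. World frame = base frame: x ahead of the robot, y to its left, z up, the work surface at z = 0. Lengths are in m, angles in degrees, forces in N, time in s.
With the tool pointing down it reaches from about 0.35 to 0.9 m from the base axis. Payload 8.1 kg.
Tool frame: the origin (TCP) lies midway between the tips of the shut fingers; the grasp point (between the pads) lies 19 mm behind it; z points along the fingers, y is the line along which they close (so a half turn about z gives the same grasp; the last joint's range is limited). The gripper opens to 85 mm and grips with 20 to 120 N. Pads are 22 mm wide; open, the fingers measure 114 mm over their backs; the gripper's body (76 mm by 85 mm) begins 54 mm behind the grasp point. The pads swing forward as they close: fully open they stand 13 mm farther back than shut.
Start: joints at [-75.779, 24.895, 1.432, 90.138, -0.665, 64.973, -4.303], TCP at [0.215, 0.587, 0.231] pointing down, gripper open.
Joint ranges: [-149.89, 149.89], [-25.12, 119.58], [-72.63, 75.52], [4.76, 147.25], [-75.54, 255.54], [6.69, 114.76], [-157.13, 157.13]. Speed limits (degrees/s): [127.2, 127.2, 172.46, 172.46, 180, 180, 180].

## Interface

Orientations are given as a 3x3 rotation matrix whose columns are the frame's x, y, z axes.
In Python, from rig import monitor, viewer, order gives the robot as it stands.
- The arm moves only by the tool step_arm, never from a script. Its argument "rows" is a list of rows, each a list of 6 numbers: the shift along the tool's x, y, z in units of 40 mm (1.0 is 40 mm), then the turn, a rotation vector about the tool's x, y, z in degrees. In form: [[dx, dy, dz, wx, wy, wz], ...]. A call has 1 to 12 rows; each row shifts and turns the commanded pose from where the row before left it, along the tool's axes as they then stand; what a row does not reach is not made up. A row lasts 1/12 s, in which the tool goes at most 41.7 mm and 7.16 degrees, less where a joint would pass 70% of its speed; a pose out of reach is approached as far as the arm can. A call is refused whole if a number of a shift passes 1 or a number of a turn 7.16, either way. A call with a gripper value outside its range is refused whole. "hand" is the finger opening in mm, from 0 to 85.4, set as the call begins (left out, the last holds). The fingers move at their own pace and stop on an object; "newtons" is the grip in N (left out, the last holds). Time passes only in rows, so rows that do not move let the fingers close. It gives the time, the measured TCP pose, the force, the opening and the grip force at its end, in the units of the state.
- monitor.get_obs(): the state, without advancing time (a new reading comes with each control period).
- viewer.camera(name): name is "scene" or "side" or "wrist"; returns a dict with "pixels" (384x512x3 uint8, blue, green, red), "K" (3x3 intrinsics, pixels), "D" ([k1, k2, p1, p2, k3] as OpenCV has them; the pictures are not rectified), "R" (3x3) and "t" (3): a world point X has camera coordinates R X + t. Camera axes: x right, y down, z forward; pixel columns grow to the right and rows downward; lengths in m; the calibration is good to about 2 mm. A picture is of the moment at which its call begins. There is no depth.
- order.close_job(): hands the job in; it is judged then, once.
The state is a dict: "time": time; "joint_pos": joint angles; "joint_vel": joint speeds; "joint_torque": joint torques, N m; "ee_pos": TCP position; "eef_rot": TCP orientation; "ft_force": force on the tool from outside, world axes, zero at the start; "wrist_torque": the same for the moment, N m; "opening": opening from 0.0 (shut) to 1.0 (fully open); "gripper_force": force on a finger pad.
Only numpy, scipy, OpenCV 4.12 (cv2) and the standard library are available. Lean on these libraries where they do the work, as an engineer would, in place of code of your own. Each camera call takes 0.05 s, during which the arm holds its last target. There are 200 camera calls.

## Working session

There is one attempt and no reset: what is moved stays moved. The work goes in short steps, Python scripts to look and compute and a tool call to move; the robot and the scene stay as the last step left them, time stands still between calls to the robot, and variables do not carry over. Pictures are saved under pics/ and viewed, at most 10 in all, crops included, and the job is handed in when it is done.

Besides the shell and the picture viewer there is one more tool, called after ">>>" by a JSON object that holds its "method" and its "body". step_arm: Moves the arm, as the interface text tells. Its arguments: {"type":"object","properties":{"rows":{"type":"array"},"hand":{"type":"number"},"newtons":{"type":"number"}},"required":["rows"]}

```bash
mkdir -p pics; python3 - <<'E'
from rig import monitor, viewer
import cv2,pickle,numpy as np
o=monitor.get_obs();print(o['time'],o['ee_pos'],np.round(o['eef_rot'],3).tolist(),o['ft_force'],o['opening'])
d={n:viewer.camera(n) for n in("scene","side")}
pickle.dump(d,open('c0.pkl','wb'))
for n in d:
  cv2.imwrite(f'pics/{n}0.png',cv2.resize(d[n]['pixels'],(800,600)));print(n,d[n]['K'].round(1).tolist(),d[n]['D'],(-d[n]['R'].T@d[n]['t']).round(3))
E
```

```text
0.0 [0.21464614 0.58642079 0.23051791] [[-0.939, 0.344, -0.0], [0.344, 0.939, -0.002], [-0.0, -0.002, -1.0]] [-0.35088026 -0.27779745 -0.42917157] 0.9991271824193052
scene [[482.7, 0.0, 269.1], [0.0, 482.7, 194.3], [0.0, 0.0, 1.0]] [-0.20904376  0.          0.          0.          0.        ] [ 1.322 -0.975  0.819]
side [[430.6, 0.0, 260.9], [0.0, 430.6, 188.0], [0.0, 0.0, 1.0]] [-0.00181473  0.          0.          0.          0.        ] [-0.174 -0.741  0.688]
```

View pics/scene0.png

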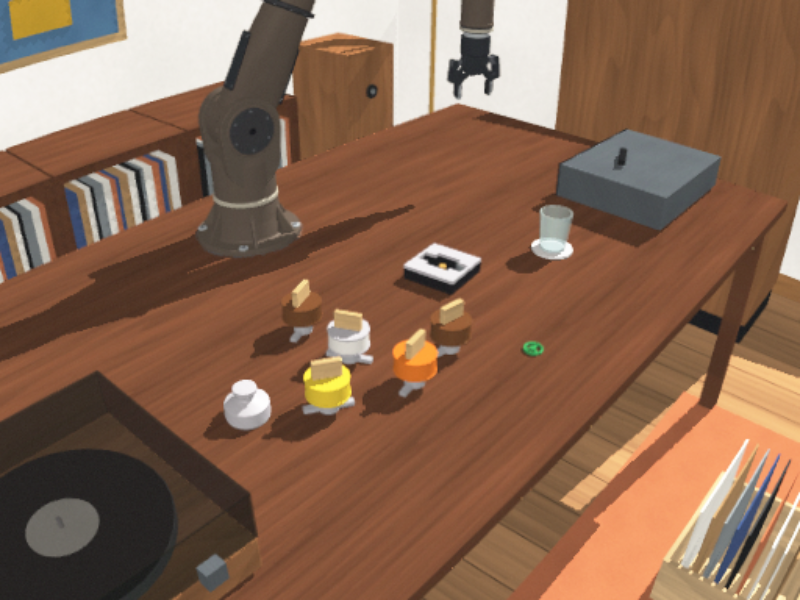

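View pics/side0.png

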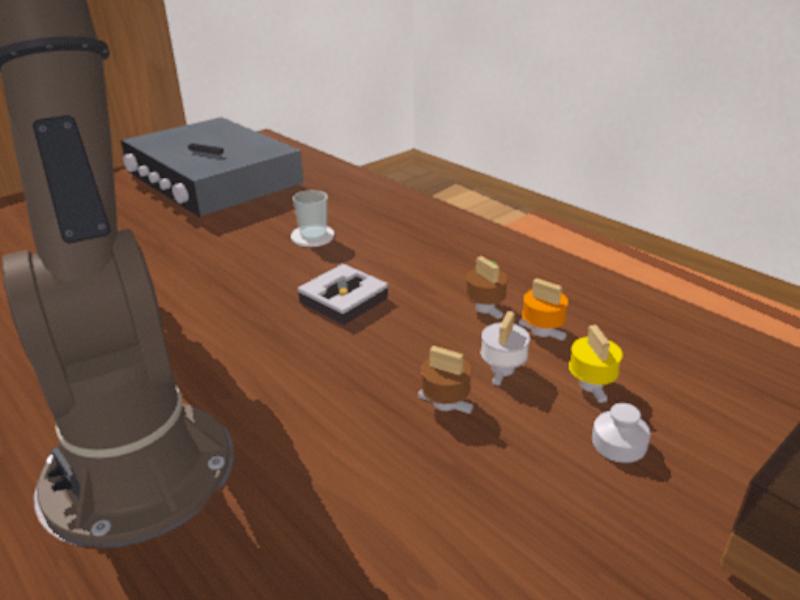

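Scene picture (800x600 px): the lantern lookalikes are white (348,338), yellow (328,385), orange (415,360), brown (302,308) and brown (451,325). The record weight (247,407) is also whitish but has no fin. By the description I choose the white one. The dock is at (442,268) and the tumbler at (553,235). In the side view the white lantern is at (505,345) and the dock at (343,292). Next is a close crop of both.

```bash
cat > h.py <<'E'
import numpy as np,cv2
def ray(c,uv):
    n=cv2.undistortPoints(np.array(uv,float).reshape(-1,1,2),c['K'],c['D']).reshape(-1,2)
    d=np.c_[n,np.ones(len(n))]@c['R']
    return -c['R'].T@c['t'],d
def plane(c,uv,z):
    o,d=ray(c,uv); return o+d*((z-o[2])/d[:,2])[:,None]
def proj(c,X):
    return cv2.projectPoints(np.array(X,float).reshape(-1,1,3),cv2.Rodrigues(c['R'])[0],c['t'],c['K'],c['D'])[0].reshape(-1,2)
def tri(c1,p1,c2,p2):
    A=[];b=[]
    for c,p in((c1,p1),(c2,p2)):
        o,d=ray(c,[p]);d=d[0]/np.linalg.norm(d[0]);P=np.eye(3)-np.outer(d,d);A.append(P);b.append(P@o)
    return np.linalg.lstsq(np.vstack(A),np.hstack(b),rcond=None)[0]
E
python3 - <<'E'
import pickle,cv2,numpy as np
d=pickle.load(open('c0.pkl','rb'))
def crop(n,x,y,w=60,h=50):return cv2.resize(d[n]['pixels'][y-h//2:y+h//2,x-w//2:x+w//2],(390,300),interpolation=cv2.INTER_CUBIC)
cv2.imwrite('pics/crop.png',np.vstack([np.hstack([crop('scene',223,214),crop('scene',283,172)]),np.hstack([crop('side',323,222),crop('side',219,187)])]))
E
```

```text
(no output)
```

View pics/crop.png

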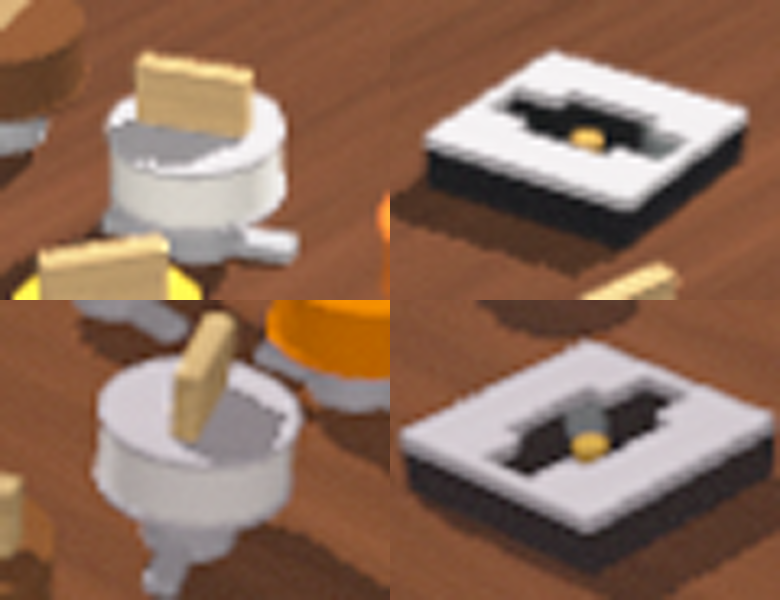

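The crop confirms the white lantern, its fin near (195,95) scene / (205,375) side. The dock plate corners and slot are clear.

```bash
python3 - <<'E'
from h import *;import pickle
d=pickle.load(open('c0.pkl','rb'));S,D=d['scene'],d['side']
f=lambda o,l:[(o[0]+x/6.5-.5*(1-1/6.5),o[1]+y/6-.5*(1-1/6)) for x,y in l]
# dock plate corners
for n,c,o,l in(('sc',S,(253,147),[(553,50),(748,108),(632,210),(426,140)]),('si',D,(189,162),[(585,340),(775,420),(590,530),(402,436)])):
    l=[(x-390,y-(300 if n=='si' else 0)) for x,y in l]
    P=plane(c,f(o,l),.034);print(n,'dock',P[:,:2].round(4).tolist(),P.mean(0).round(4))
    for i in range(4):
        e=P[(i+1)%4]-P[i];print(np.degrees(np.arctan2(e[1],e[0])).round(1),np.linalg.norm(e).round(4))
for n,c,o,l in(('sc',S,(253,147),[(500,100),(665,145)]),('si',D,(189,162),[(508,462),(668,388)])):
    l=[(x-390,y-(300 if n=='si' else 0)) for x,y in l]
    P=plane(c,f(o,l),.034);e=P[1]-P[0];print('slot',P.mean(0).round(4),np.degrees(np.arctan2(e[1],e[0])).round(1),np.linalg.norm(e))
for n,c,o,l in(('sc',S,(193,189),[(136,62),(148,53),(252,68),(250,82)]),('si',D,(293,197),[(173,377),(196,385),(235,323),(213,312)])):
    l=[(x,y-(300 if n=='si' else 0)) for x,y in l]
    P=plane(c,f(o,l),.098);e=(P[2]+P[3]-P[0]-P[1])/2;print(n,'fin',P.mean(0).round(4),np.degrees(np.arctan2(e[1],e[0])).round(1),np.linalg.norm(e))
# neighbours fin top approx (800x600 px)
for k,a,b in(('brownA',(302,285),(447,352)),('brownB',(453,303),(487,262)),('orange',(417,337),(547,285)),('yellow',(326,362),(598,332)),('weight',(244,387),(626,410)),('tumbler',(556,208),(310,196))):
    print(k,tri(S,np.array(a)/1.5625,D,np.array(b)/1.5625).round(3))
E
```

```text
sc dock [[0.4086, 0.1996], [0.5272, 0.2134], [0.5502, 0.0848], [0.4269, 0.0743]] [0.4782 0.143  0.034 ]
6.6 0.1195
-79.9 0.1306
-175.1 0.1237
98.3 0.1266
si dock [[0.5246, 0.2121], [0.537, 0.0884], [0.4148, 0.0688], [0.4052, 0.1933]] [0.4704 0.1407 0.034 ]
-84.3 0.1243
-170.9 0.1237
94.4 0.1248
9.0 0.1209
slot [0.4731 0.1426 0.034 ] 10.0 0.09607974097984966
slot [0.4736 0.1436 0.034 ] 3.3 0.09658055847757885
sc fin [ 0.5348 -0.1994  0.098 ] 24.3 0.04862873037884924
si fin [ 0.5294 -0.2038  0.098 ] 23.0 0.050310415991042134
brownA [ 0.407 -0.192  0.095]
brownB [ 0.653 -0.054  0.095]
orange [ 0.67  -0.175  0.093]
yellow [ 0.606 -0.322  0.095]
weight [ 0.522 -0.427  0.06 ]
tumbler [0.592 0.405 0.102]
```

>>> {"method": "step_arm", "body": {"rows": [[-0.59,-0.66,0,0,0,0],[-0.59,-0.66,0,0,0,0],[-0.59,-0.66,0,0,0,0],[-0.59,-0.66,0,0,0,0],[-0.59,-0.66,0,0,0,0],[-0.59,-0.66,0,0,0,0],[-0.59,-0.66,0,0,0,0],[-0.59,-0.66,0,0,0,0],[-0.59,-0.66,0,0,0,0],[-0.59,-0.66,0,0,0,0],[-0.59,-0.66,0,0,0,0],[-0.59,-0.66,0,0,0,0]], "hand": 60}}

```text
time: 1.1
ee_pos: [0.372, 0.1903, 0.2312]
eef_rot: [[-0.939, 0.344, -0.0], [0.344, 0.939, 0.0], [0.0, 0.0, -1.0]]
ft_force: [0.9, 0.1, 0.6]
opening: 0.707
gripper_force: 0.0
```

>>> {"method": "step_arm", "body": {"rows": [[-0.59,-0.66,0,0,0,0],[-0.59,-0.66,0,0,0,0],[-0.59,-0.66,0,0,0,0],[-0.59,-0.66,0,0,0,0],[-0.59,-0.66,0,0,0,0],[-0.59,-0.66,0,0,0,0],[-0.59,-0.66,0,0,0,0],[-0.59,-0.66,0,0,0,0],[-0.59,-0.66,0,0,0,0],[-0.59,-0.66,0,0,0,0],[-0.59,-0.66,0,0,0,0],[-0.59,-0.66,0,0,0,0]]}}

```text
time: 2.1
ee_pos: [0.5291, -0.2043, 0.231]
eef_rot: [[-0.939, 0.343, -0.001], [0.343, 0.939, 0.0], [0.001, 0.0, -1.0]]
ft_force: [0.9, -0.1, 0.3]
opening: 0.701
gripper_force: 0.0
```

>>> {"method": "step_arm", "body": {"rows": [[0,0,0,0,0,-6.3],[0,0,0,0,0,-6.3],[0,0,0,0,0,-6.3],[0,0,0,0,0,-6.3],[0,0,0,0,0,-6.3],[0,0,0,0,0,-6.3],[0,0,0,0,0,-6.3],[0,0,0,0,0,0],[0,0,0,0,0,0]]}}

```text
time: 2.85
ee_pos: [0.5287, -0.2028, 0.2311]
eef_rot: [[-0.915, -0.403, -0.0], [-0.403, 0.915, 0.0], [0.0, 0.001, -1.0]]
ft_force: [0.1, 0.5, -1.3]
opening: 0.702
gripper_force: 0.0
```

```bash
python3 - <<'E'
from rig import monitor, viewer
import cv2,pickle,numpy as np
o=monitor.get_obs();print(o['time'],o['ee_pos'],np.round(o['eef_rot'],3).tolist(),o['joint_pos'],o['opening'])
c=viewer.camera('wrist');pickle.dump(c,open('w1.pkl','wb'));cv2.imwrite('pics/w1.png',cv2.resize(c['pixels'],(800,600)));print((-c['R'].T@c['t']).round(3),c['D'])
E
```

```text
2.85 [ 0.52868839 -0.20276937  0.23107772] [[-0.915, -0.403, -0.0], [-0.403, 0.915, 0.0], [0.0, 0.001, -1.0]] [  0.30032481  19.7788982   20.53707751  99.77209576  -7.74952218
  61.86580876 137.18396436] 0.7023816178949687
[ 0.466 -0.231  0.373] [-0.01989813  0.          0.          0.          0.        ]
```

View pics/w1.png

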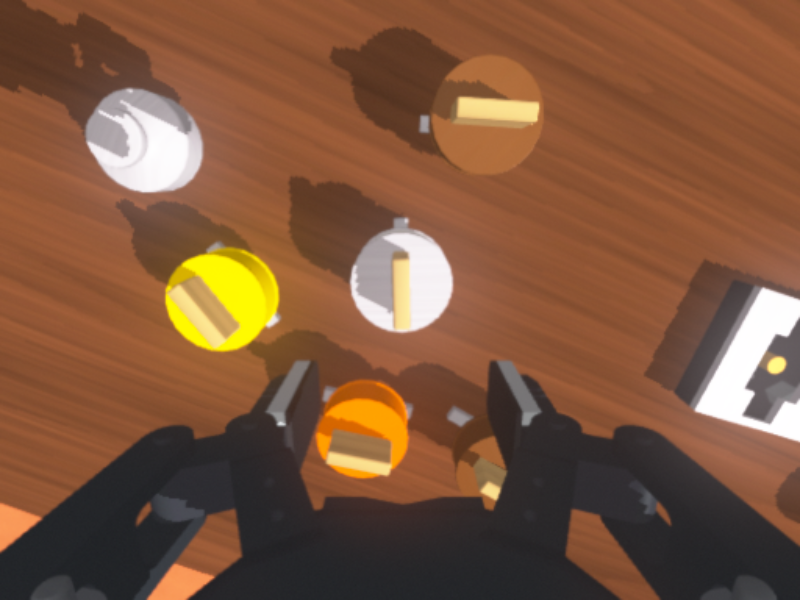

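The wrist view shows the white lantern's fin at (401,291), lined up between the fingers. I'll measure the fin top and drum, plus the dock edge.

```bash
python3 - <<'E'
from h import *;import pickle
c=pickle.load(open('w1.pkl','rb'));im=c['pixels'];hsv=cv2.cvtColor(im,cv2.COLOR_BGR2HSV)
m=cv2.inRange(hsv,(10,50,150),(35,170,255));m[:,:220]=0;m[:,300:]=0;m[:155]=0;m[220:]=0
print(cv2.countNonZero(m));q=cv2.minAreaRect(cv2.findNonZero(m));B=cv2.boxPoints(q);print(B.round(1).tolist())
P=plane(c,B,.098);L=P.mean(0);s=P[1]-P[0],P[2]-P[1];e=max(s,key=np.linalg.norm)
print('fin',L.round(4),[np.linalg.norm(k).round(4) for k in s],np.degrees(np.arctan2(e[1],e[0])))
w=cv2.inRange(hsv,(0,0,90),(180,60,255));w|=m;w[:,:222]=0;w[:,295:]=0;w[:148]=0;w[215:]=0
k=max(cv2.findContours(cv2.morphologyEx(w,cv2.MORPH_OPEN,np.ones((5,5))),0,1)[0],key=cv2.contourArea)
(u,v),r=cv2.minEnclosingCircle(k);print(u,v,r,plane(c,[(u,v)],.06).round(4))
E
```

```text
1053
[[220.0, 161.0], [299.0, 161.0], [299.0, 219.0], [220.0, 219.0]]
fin [ 0.5352 -0.1979  0.098 ] [np.float64(0.0803), np.float64(0.0631)] 113.79577846431351
250.42489624023438 181.37400817871094 38.94773483276367 [[ 0.5384 -0.2079  0.06  ]]
```

```bash
python3 - <<'E'
from h import *;import pickle
c=pickle.load(open('w1.pkl','rb'))
for B in([(393,258),(409,258),(411,331),(393,331)],[(393,253),(409,253),(411,331),(393,331)]):
    P=plane(c,np.array(B)/1.5625-.18,.098);e=(P[2]+P[3]-P[0]-P[1])/2
    print(P.mean(0).round(4),np.degrees(np.arctan2(e[1],e[0])),np.linalg.norm(e))
a=np.array([(351,280),(452,280),(402,229),(402,332)])/1.5625-.18
P=plane(c,a,.066);print(P.round(4).tolist(),P.mean(0).round(4))
E
```

```text
[ 0.5343 -0.2014  0.098 ] 24.497329458782982 0.050587248520133105
[ 0.5328 -0.2021  0.098 ] 24.449978401246714 0.053876833062561684
[[0.5466, -0.2369, 0.066], [0.5165, -0.1686, 0.066], [0.4971, -0.2175, 0.066], [0.5687, -0.186, 0.066]] [ 0.5322 -0.2023  0.066 ]
```

>>> {"method": "step_arm", "body": {"rows": [[-0.12,-0.03,0.5,0,0,-0.4],[0,0,0.7,0,0,0],[0,0,0.7,0,0,0],[0,0,0.7,0,0,0],[0,0,0.6,0,0,0],[0,0,0.4,0,0,0],[0,0,0.25,0,0,0],[0,0,0.15,0,0,0],[0,0,0,0,0,0]]}}

```text
time: 3.65
ee_pos: [0.5334, -0.2017, 0.0705]
eef_rot: [[-0.911, -0.412, -0.001], [-0.412, 0.911, 0.0], [0.001, 0.001, -1.0]]
ft_force: [-0.2, 0.0, 0.4]
opening: 0.701
gripper_force: 0.0
```

>>> {"method": "step_arm", "body": {"rows": [[0,0,0,0,0,0],[0,0,0,0,0,0],[0,0,0,0,0,0],[0,0,0,0,0,0],[0,0,0,0,0,0],[0,0,0,0,0,0],[0,0,0,0,0,0],[0,0,0,0,0,0]], "hand": 0, "newtons": 60}}

```text
time: 4.32
ee_pos: [0.5346, -0.2021, 0.0723]
eef_rot: [[-0.911, -0.413, 0.002], [-0.413, 0.911, -0.0], [-0.002, -0.001, -1.0]]
ft_force: [-0.9, -0.2, 6.5]
opening: 0.128
gripper_force: 59.9
```

>>> {"method": "step_arm", "body": {"rows": [[0,0,-0.1,0,0,0],[0,0,-0.2,0,0,0],[0,0,-0.5,0,0,0],[0,0,-0.7,0,0,0],[0,0,-0.7,0,0,0],[0,0,-0.5,0,0,0],[0,0,-0.3,0,0,0],[0,0,0,0,0,0]]}}

```text
time: 4.98
ee_pos: [0.5351, -0.2026, 0.1946]
eef_rot: [[-0.911, -0.413, 0.005], [-0.413, 0.911, -0.001], [-0.004, -0.003, -1.0]]
ft_force: [0.9, -0.1, -2.9]
opening: 0.127
gripper_force: 58.7
```

```bash
python3 - <<'E'
from rig import monitor
import numpy as np
o=monitor.get_obs();R=o['eef_rot'];p=o['ee_pos']
print(p,o['ft_force'],o['opening'],o['gripper_force'],o['joint_pos'][6])
print('to above dock, tool units',R.T@(np.array([.474,.1425,p[2]])-p)/.04)
E
```

```text
[ 0.5351122  -0.2025657   0.19464658] [ 0.90072447 -0.06288789 -2.92799531] 0.1270237845279309 58.693495988845825 138.53917998417685
to above dock, tool units [-2.16909284  8.48810324 -0.0169955 ]
```

>>> {"method": "step_arm", "body": {"rows": [[-0.1,0.4,0,0,0,0],[-0.2,0.75,0,0,0,0],[-0.2,0.8,0,0,0,0],[-0.2,0.8,0,0,0,0],[-0.2,0.8,0,0,0,0],[-0.2,0.8,0,0,0,0],[-0.2,0.8,0,0,0,0],[-0.2,0.8,0,0,0,0],[-0.2,0.8,0,0,0,0],[-0.2,0.75,0,0,0,0],[-0.17,0.6,0,0,0,0],[-0.1,0.4,0,0,0,0]]}}

```text
time: 5.98
ee_pos: [0.4709, 0.1466, 0.1905]
eef_rot: [[-0.909, -0.416, -0.002], [-0.416, 0.909, 0.0], [0.001, 0.001, -1.0]]
ft_force: [0.4, 0.7, -1.8]
opening: 0.128
gripper_force: 58.8
```

>>> {"method": "step_arm", "body": {"rows": [[0,0,0,0,0,5],[0,0,0,0,0,6],[0,0,0,0,0,6],[0,0,0,0,0,0],[0,0,0,0,0,0]]}}

```text
time: 6.4
ee_pos: [0.4719, 0.1435, 0.1907]
eef_rot: [[-0.991, -0.132, -0.001], [-0.132, 0.991, -0.001], [0.001, -0.0, -1.0]]
ft_force: [0.0, 0.5, -2.2]
opening: 0.126
gripper_force: 58.8
```

```bash
python3 - <<'E'
from rig import monitor, viewer
import cv2,pickle,numpy as np
o=monitor.get_obs();print(o['time'],o['ee_pos'],np.round(o['eef_rot'],3).tolist())
d={n:viewer.camera(n) for n in("scene","side","wrist")};pickle.dump(d,open('c2.pkl','wb'))
def crop(n,x,y,w=80,h=80):return cv2.resize(d[n]['pixels'][y-h//2:y+h//2,x-w//2:x+w//2],(400,400),interpolation=cv2.INTER_CUBIC)
cv2.imwrite('pics/c2.png',np.hstack([crop('scene',283,160),crop('side',219,165)]))
cv2.imwrite('pics/w2.png',cv2.resize(d['wrist']['pixels'],(800,600)))
E
```

```text
6.4 [0.47185398 0.14345574 0.19069118] [[-0.991, -0.132, -0.001], [-0.132, 0.991, -0.001], [0.001, -0.0, -1.0]]
```

View pics/w2.png

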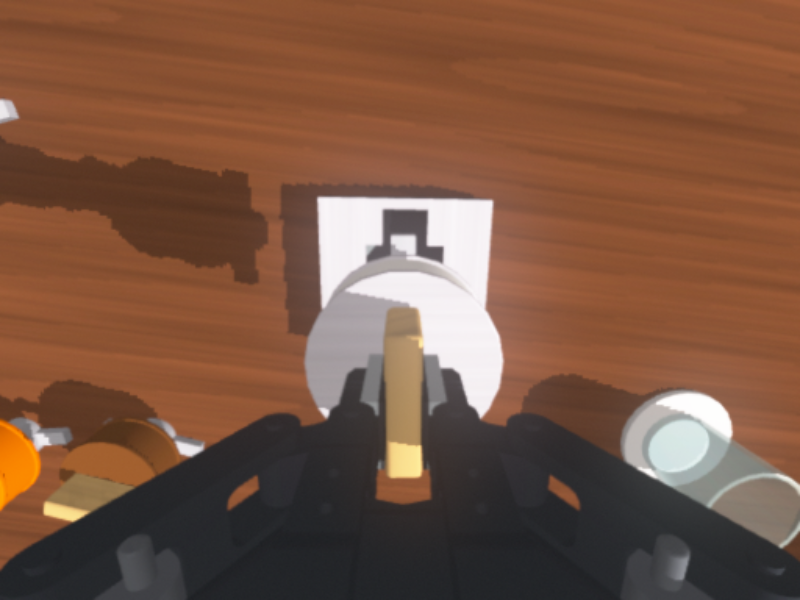

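View pics/c2.png

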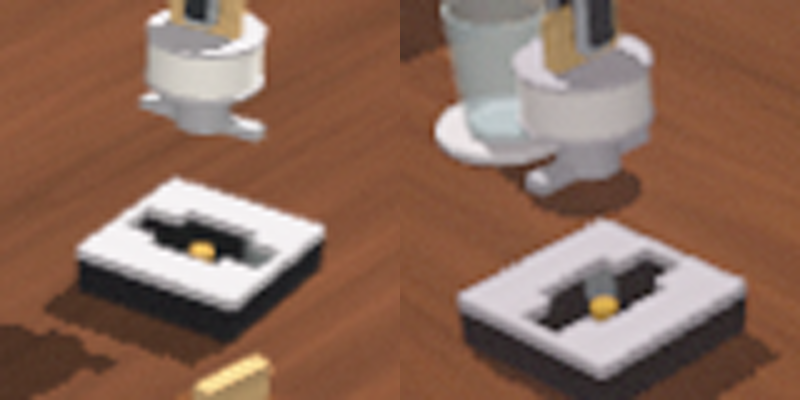

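Both views: the lantern hangs centred over the dock, lugs parallel to the slot. In the wrist view the plate's near-edge corners are at (318,197) and (493,200), and the slot end is at (383,210)-(428,211). I'll refine the dock pose from these.

```bash
python3 - <<'E'
from h import *;import pickle
d=pickle.load(open('c2.pkl','rb'));c=d['wrist']
P=plane(c,np.array([(318,197),(493,200),(383,210),(428,211),(322.5,300),(487,300)])/1.5625-.18,.034)[:,:2];print(P.round(4).tolist())
a=lambda v:np.degrees(np.arctan2(v[1],v[0]))
print('edge',a(P[0]-P[1]),np.linalg.norm(P[0]-P[1]),'slot',a(P[2]-P[3]),np.linalg.norm(P[2]-P[3]),'L',a(P[4]-P[0]),'R',a(P[5]-P[1]))
e=(P[1]-P[0])/np.linalg.norm(P[1]-P[0]);n=np.array([-e[1],e[0]]);n*=np.sign(n[0])
print('centre',(P[0]+P[1])/2+.06*n,(P[2]+P[3])/2+.053*n)
f=plane(c,np.array([(388,310),(419,310),(421,442),(385,442)])/1.5625-.18,.098+.118);print('fin',f.mean(0),a(f[2]+f[3]-f[0]-f[1]))
E
```

```text
[[0.4227, 0.0784], [0.4088, 0.1974], [0.4255, 0.1235], [0.4221, 0.1543], [0.4953, 0.0874], [0.4794, 0.2065]]
edge -83.36791610561231 0.11974761616415218 slot -83.66080812941374 0.030999730619150803 L 7.057137803408413 R 7.331304510426891
centre [0.4753547  0.14483637] [0.47644571 0.14505666]
fin [0.46114183 0.14230155 0.216     ] 7.391379246063595
```

>>> {"method": "step_arm", "body": {"rows": [[-0.09,0.01,0.3,0,0,-0.5],[0,0,0.5,0,0,0],[0,0,0.5,0,0,0],[0,0,0.4,0,0,0],[0,0,0.3,0,0,0],[0,0,0.2,0,0,0],[0,0,0,0,0,0],[0,0,0,0,0,0]]}}

```text
time: 7.22
ee_pos: [0.476, 0.1443, 0.1033]
eef_rot: [[-0.99, -0.138, -0.0], [-0.138, 0.99, -0.0], [0.0, -0.0, -1.0]]
ft_force: [0.6, 0.4, -1.9]
opening: 0.127
gripper_force: 58.7
```

>>> {"method": "step_arm", "body": {"rows": [[0,0,0.1,0,0,0],[0,0,0.1,0,0,0],[0,0,0.1,0,0,0],[0,0,0.1,0,0,0],[0,0,0.1,0,0,0],[0,0,0,0,0,0],[0,0,0,0,0,0]]}}

```text
time: 7.8
ee_pos: [0.4768, 0.1448, 0.0837]
eef_rot: [[-0.991, -0.137, 0.002], [-0.137, 0.991, 0.001], [-0.002, 0.0, -1.0]]
ft_force: [0.6, -0.1, 6.9]
opening: 0.127
gripper_force: 60.1
```

>>> {"method": "step_arm", "body": {"rows": [[0,0,0,0,0,4],[0,0,0,0,0,4],[0,0,0,0,0,4],[0,0,0,0,0,4],[0,0,0,0,0,4],[0,0,0,0,0,0]]}}

```text
time: 8.3
ee_pos: [0.4767, 0.1446, 0.0838]
eef_rot: [[-0.977, 0.214, 0.002], [0.214, 0.977, 0.0], [-0.002, 0.001, -1.0]]
ft_force: [-0.6, -0.7, 6.6]
opening: 0.129
gripper_force: 60.1
```

>>> {"method": "step_arm", "body": {"rows": [[0,0,0,0,0,5],[0,0,0,0,0,7],[0,0,0,0,0,7],[0,0,0,0,0,7],[0,0,0,0,0,7],[0,0,0,0,0,7],[0,0,0,0,0,7],[0,0,0,0,0,7],[0,0,0,0,0,7],[0,0,0,0,0,6],[0,0,0,0,0,3],[0,0,0,0,0,0]]}}

```text
time: 9.3
ee_pos: [0.4767, 0.1445, 0.0837]
eef_rot: [[-0.134, 0.991, 0.001], [0.991, 0.134, -0.0], [-0.0, 0.001, -1.0]]
ft_force: [-0.2, -0.3, 5.6]
opening: 0.13
gripper_force: 60.1
```

```bash
python3 - <<'E'
from rig import monitor, viewer
import cv2,pickle,numpy as np
o=monitor.get_obs();R=o['eef_rot'];print(o['time'],o['ee_pos'],'x yaw',np.degrees(np.arctan2(-R[1,0],-R[0,0])),o['ft_force'],o['wrist_torque'],o['joint_pos'][6])
d={n:viewer.camera(n) for n in("scene","side")}
def crop(n,x,y,w=80,h=80):return cv2.resize(d[n]['pixels'][y-h//2:y+h//2,x-w//2:x+w//2],(400,400),interpolation=cv2.INTER_CUBIC)
cv2.imwrite('pics/c3.png',np.hstack([crop('scene',283,160),crop('side',219,165)]))
E
```

```text
9.3 [0.47665348 0.1445129  0.0836604 ] x yaw -82.30963635382918 [-0.16641446 -0.33601576  5.57476674] [-0.18231222  0.04915677 -0.01943777] 11.806103975012874
```

View pics/c3.png

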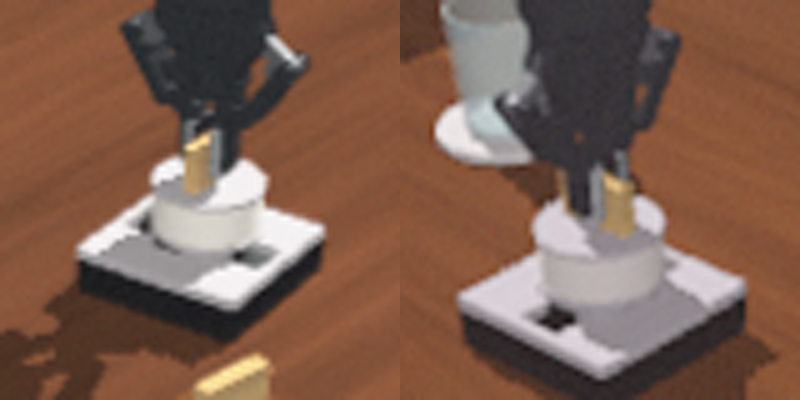

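The lantern is down in the dock, turned across the slot (slot ends visible at (258,257) scene and (550,318) side). I'll ease it up to the spring rest, then release.

>>> {"method": "step_arm", "body": {"rows": [[0,0,-0.04,0,0,0],[0,0,-0.04,0,0,0],[0,0,-0.04,0,0,0],[0,0,-0.03,0,0,0],[0,0,0,0,0,0],[0,0,0,0,0,0]]}}

```text
time: 9.9
ee_pos: [0.4766, 0.1445, 0.0896]
eef_rot: [[-0.137, 0.991, 0.001], [0.991, 0.137, 0.0], [0.0, 0.001, -1.0]]
ft_force: [1.6, -1.1, 3.6]
opening: 0.129
gripper_force: 59.8
```

>>> {"method": "step_arm", "body": {"rows": [[0,0,0,0,0,0],[0,0,0,0,0,0],[0,0,0,0,0,0],[0,0,0,0,0,0],[0,0,0,0,0,0],[0,0,0,0,0,0]], "hand": 50}}

```text
time: 10.4
ee_pos: [0.4757, 0.1445, 0.0892]
eef_rot: [[-0.137, 0.991, -0.0], [0.991, 0.137, -0.0], [-0.0, -0.0, -1.0]]
ft_force: [-0.3, -0.8, 0.7]
opening: 0.586
gripper_force: 0.0
```

>>> {"method": "step_arm", "body": {"rows": [[0,0,-0.2,0,0,0],[0,0,-0.4,0,0,0],[0,0,-0.6,0,0,0],[0,0,-0.8,0,0,0],[0,0,-0.8,0,0,0],[0,0,-0.6,0,0,0],[0,0,-0.3,0,0,0],[0,0,0,0,0,0],[0,0,0,0,0,0]]}}

```text
time: 11.15
ee_pos: [0.4761, 0.1446, 0.238]
eef_rot: [[-0.138, 0.99, 0.001], [0.99, 0.138, 0.001], [0.001, 0.001, -1.0]]
ft_force: [-1.1, 0.0, -1.3]
opening: 0.585
gripper_force: 0.0
```

```bash
python3 - <<'E'
from rig import viewer
import cv2,numpy as np
d={n:viewer.camera(n) for n in("scene","side")}
def crop(n,x,y,w=80,h=80):return cv2.resize(d[n]['pixels'][y-h//2:y+h//2,x-w//2:x+w//2],(400,400),interpolation=cv2.INTER_CUBIC)
cv2.imwrite('pics/c4.png',np.hstack([crop('scene',283,160),crop('side',219,165)]))
from h import *
e=[]
for n,c in(("scene",d["scene"]),("side",d["side"])):
    print(n,(proj(c,[.4757,.1443,.018+.098])))
E
```

```text
scene [[283.89699472 144.95918263]]
side [[218.0574666  157.28479333]]
```

View pics/c4.png

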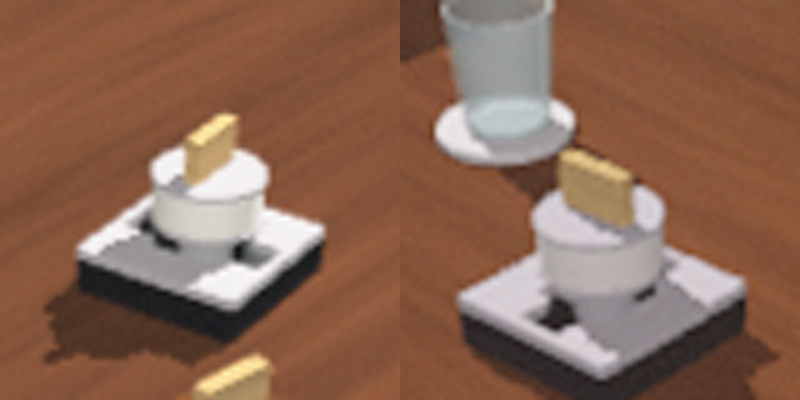

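The released lantern stands level in the dock. Its fin top is at (212,125) in the scene crop, within 8 px of where a lantern 18 mm up would show (204,125). The fin lies across the slot, and the tumbler is where it was.

```bash
python3 -c "
from rig import order;print(order.close_job())"
```

```text
the job is handed in; nothing more can be done
None
```

The white lantern is pushed into the dock, twisted a quarter turn clockwise and released. It stood level at about its sprung height when I handed the job in, at about 11 s; the robot never went near the record weight or the tumbler.

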